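# Set out the sharpening station

## Task

Set out the sharpening station: press the red medium stone straight down into the stone holder, keeping hold of it until it sits on the seat and the sprung jaw has closed on its end, and lay the black coarse stone on the mat to its left and the white fine stone to its right (left and right as seen from the robot), both parallel to it, ends level with its ends, with about 40 mm clear between neighbouring stones. Put the small blue dressing stone flat on top of the white stone, in the middle, and stand the water bottle on the mat close behind the holder, in line with it. Let go of everything, do not drop a stone or knock the bottle over, and leave the plane and the red chisel where they are.

Things in the scene. Friction and masses are not known exactly. Their poses are not given: they have to be found in the camera images.
- coarse: Coarse sharpening stone, a charcoal-black rectangular block, 125 x 50 x 25 mm; origin at the centre of its underside, x along its length, y across its 50 mm width, z up (top face at z = 25 mm); lies flat, about 0.36 kg, both ends and faces alike, so a half turn makes no difference
- medium: Medium sharpening stone, a brick-red rectangular block, 125 x 50 x 25 mm; origin at the centre of its underside, x along its length, y across its 50 mm width, z up (top face at z = 25 mm); lies flat, about 0.36 kg, both ends and faces alike, so a half turn makes no difference
- fine: Fine sharpening stone, a white rectangular block, 125 x 50 x 25 mm; origin at the centre of its underside, x along its length, y across its 50 mm width, z up (top face at z = 25 mm); lies flat, about 0.36 kg, both ends and faces alike, so a half turn makes no difference
- dresser: Small blue dressing stone, a block 60 x 26 x 25 mm; origin at the centre of its underside, x along its 60 mm length, y across its 26 mm width, z up (top at 25 mm); about 0.08 kg
- bottle: Closed squat water bottle, pale grey-blue round body 52 mm in diameter up to 68 mm high, shoulder above it and a yellow cap, 96 mm high over all; origin at the centre of its underside, z up; 0.12 to 0.24 kg, stands upright
- holder: Stone holder and the green rubber mat under it, fixed. Origin on the bench below the middle of the seat; x along the holder, away from the robot; y left. Mat 3 mm thick, x -95 to 185, y -135 to 135 mm. Aluminium base plate x -82 to 98, y -30 to 30, top z 11. Dark steel front stop and brass rear jaw, both 44 mm wide, 37 mm high; steel rear housing ends at x 98 (nuts 102). Sides open for fingers
- seat (a point): Middle of the holder's black seat pad, 14 mm above the bench, axes as the holder's; a seated stone's length lies along x. Front stop: upright face at x = -65.5 mm to 5 mm above the seat, then a lead-in leaning 9 mm away, to 23 mm above. A stone lowered level with its origin from x = -5 to +4 mm wedges the jaw back and drops home; let go, it is pushed forward to the stop, origin near x = -3 mm
- jaw (a joint): Brass jaw at the holder's rear, sprung, slides along holder x. 0 m when empty (face at x = 56.5 mm to 5 mm above the seat, then a lead-in leaning 12 mm back, to 23 mm above), grows as it is pushed back, at most 0.013. Spring: 3 N at 0 and 0.4 N more per mm; pressing a stone down past it takes 8 to 20 N. Reads about 0.003 when closed on a stone against the stop, more while the stone is held
- plane: Block plane, a dark iron body 160 x 50 mm, about 55 mm high, with steel blade and brass knobs; origin at the centre of its sole, x along its length. Stands among the things and is to be left alone
- chisel: Chisel with a red handle (118 mm long, 29 mm thick) and a 25 mm wide steel blade, 267 mm long over all, lying across the bench behind the mat; origin on the bench under the joint of handle and blade, x towards the blade tip (handle to -118 mm, tip at +149 mm). To be left alone
Mind the look-alikes: they are no part of the job. Of the things that look like the medium, the middle-sized one is meant.

How it is judged:
By the outcome, as a careful person would: the job done as asked, in the order asked, and still so for the second after the job is handed in, with the robot touching nothing.
It also fails if it takes over 138 s, if anything falls off the work surface, if the arm or the gripper's body presses on something with over 40 N, if the wrist force passes 120 N, or if a joint passes its speed limit or range.

## Robot

A 6-joint arm with a two-finger parallel gripper is mounted at the origin on the work surface. World frame = base frame: x ahead of the robot, y to its left, z up, the work surface at z = 0. Lengths are in m, angles in rad, forces in N, time in s.
With the tool pointing down it reaches from about 0.3 to 0.775 m from the base axis. Payload 14.6 kg.
Tool frame: the origin (TCP) lies at the centre of the arm's flange, where the gripper is bolted on; the fingertips stand 199 mm ahead of it and the grasp point (between the pads) lies 180 mm ahead of it; z points along the fingers, x is the direction in which the jaws open and shut, and the axes are right-handed (so a half turn about z gives the same grasp; the last joint's range is limited). The gripper opens to 94 mm and grips with 3 to 60 N. Pads are 16 mm wide; open, the fingers measure 119 mm over their backs; the gripper's body (75 mm by 177 mm) begins 78 mm behind the grasp point.
Start: joints at [-1.229, 0.3, 1.521, -0, 1.321, -0.067], TCP at [0.219, -0.505, 0.405] pointing down, gripper open.
Joint ranges: [-3.03, 3.03], [-0.79, 2.21], [0.23, 2.52], [-1.04, 4.18], [0, 3.07], [-2.55, 2.55]. Speed limits (rad/s): [2.22, 2.22, 2.57, 3.14, 3.14, 3.14].

## Interface

Orientations are given as a rotation vector (axis times angle).
In Python, from station import ctrl gives the robot as it stands. The module is installed in compiled form; this text tells all that it offers.
- The arm moves only by the shell command python3 -m crank 'ROWS'. ROWS is JSON, a list of rows, each an object of numbers: "x", "y", "z": the shift along the tool's x, y, z in cm; "twist": the turn about the tool's z in degrees; "jaw": the closure, from 0 (fully open) to 1 (shut). In form: [{"x": .., "y": .., "z": .., "twist": .., "jaw": ..}, ...]. A call has 1 to 20 rows; each row is the pose to reach, as a shift and turn from the pose commanded when the call began, along the tool's axes at that moment; what a row does not reach only later rows make up. A row lasts 1/10 s, in which the tool goes at most 50 mm and 8.59 degrees, less where a joint would pass 70% of its speed; a pose out of reach is approached as far as the arm can. A call with a gripper value outside its range is refused whole. The fingers move at their own pace and stop on an object; the grip force is fixed at half the most. Time passes only in rows, so rows that repeat a pose let the fingers close. It gives the time, the measured TCP pose, the force and the opening at its end, in the units of the state.
- ctrl.get_state(): the state, without advancing time (a new reading comes with each control period).
- ctrl.read_camera(name): name is "side" or "top" or "wrist"; returns the picture (420x560x3 uint8, red, green, blue); there is no depth.
- ctrl.camera_params(name): a dict with "fx", "fy", "cx", "cy" (pixels), "R" (3x3) and "t" (3): a world point X has camera coordinates R X + t. Camera axes: x right, y down, z forward; pixel columns grow to the right and rows downward; lengths in m; the calibration is good to about 2 mm. A picture is of the moment at which its call begins: read the wrist's pose just before it. camera_params takes no time and is no camera call; for the wrist camera it gives the pose at the moment of the call.
- ctrl.hand_in(): hands the job in, once; it reports no verdict.
The state is a dict: "time": time; "joints": joint angles; "qd": joint speeds; "joint_torque": joint torques, N m; "tcp_pos": TCP position; "eef_rot": TCP orientation; "force": force on the tool from outside, world axes, zero at the start; "moment": the same for the moment, N m; "opening": finger opening in m.
Only numpy, scipy, OpenCV 4.12 (cv2) and the standard library are available. Lean on these libraries where they do the work, as an engineer would, in place of code of your own. Each camera call takes 0.05 s, during which the arm holds its last target. There are 200 camera calls.

## Working session

There is one attempt and no reset: what is moved stays moved. The work goes in short steps, Python scripts to look and compute and a shell command to move; the robot and the scene stay as the last step left them, time stands still between calls to the robot, and variables do not carry over. Pictures are saved under pics/ and viewed, about 12 in all and at most 16, crops included, and the job is handed in when it is done.

```bash
mkdir -p pics; python3 - <<'E'
from station import ctrl
import cv2,numpy as np
s=ctrl.get_state();print(s)
for n in("top","side"):
    im=ctrl.read_camera(n);cv2.imwrite(f"pics/{n}0.png",im[:,:,::-1]);p=ctrl.camera_params(n);print(n,p)
E
```

```text
{'time': 0.0, 'joints': array([-1.22858638e+00,  3.00507402e-01,  1.52157830e+00, -9.12370796e-06,
        1.32068864e+00, -6.65863866e-02]), 'qd': array([ 0.00306342,  0.0007014 ,  0.00060247, -0.00039159, -0.00124657,
        0.00110669]), 'joint_torque': array([ 2.00591450e-03, -5.31805873e+01, -3.52737808e+01,  7.09266239e-02,
        2.43943592e-02, -9.35281719e-05]), 'tcp_pos': array([ 0.21862312, -0.5046551 ,  0.40406745]), 'eef_rot': array([-2.62551360e+00,  1.72390436e+00,  1.48842517e-03]), 'force': array([-0.51883581, -0.34174407,  0.25950327]), 'moment': array([ 0.05342291, -0.01213955,  0.01451343]), 'opening': 0.09404135658421604}
top {'fx': 421.45924016671967, 'fy': 421.45924016671967, 'cx': 280.09453513403497, 'cy': 204.49163943107035, 'R': array([[ 0.02633166, -0.99965233, -0.00136416],
       [-0.99509373, -0.02608134, -0.09543707],
       [ 0.09536831,  0.00387048, -0.99543453]]), 't': array([-0.02988061,  0.53248612,  1.42226695])}
side {'fx': 511.2092581044872, 'fy': 511.2092581044872, 'cx': 275.9566636371046, 'cy': 212.71842191234245, 'R': array([[-0.85558754, -0.51764047,  0.00427782],
       [-0.33296812,  0.54398487, -0.77020302],
       [ 0.39636118, -0.66040049, -0.63778446]]), 't': array([0.42654992, 0.22356296, 1.27024346])}
```

View pics/top0.png

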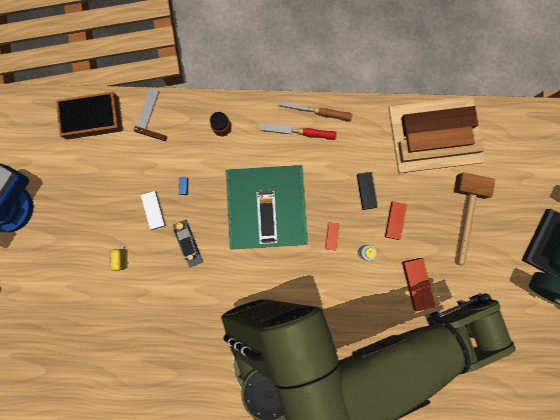

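View pics/side0.png

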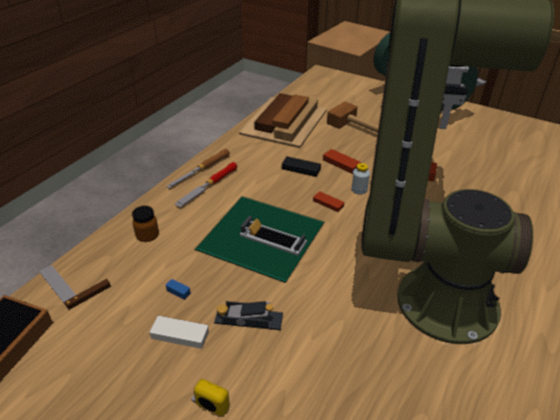

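Top view shows the holder at (267,215), black at (367,190), white at (152,210), blue dresser at (183,186), bottle at (368,253), plane at (187,243) and red chisel at (300,131). The red candidates are small (332,236), middle (396,220) and large (418,285). The middle one should be the medium; I'll measure all three to check.

```bash
cat > h.py <<'E'
import numpy as np,cv2
from station import ctrl
def ray(p,uv,z):
    uv=np.atleast_2d(uv).astype(float);R=np.array(p["R"]);c=-R.T@p["t"]
    d=np.c_[(uv[:,0]-p["cx"])/p["fx"],(uv[:,1]-p["cy"])/p["fy"],np.ones(len(uv))]@R
    return (c+d*((z-c[2])/d[:,2])[:,None])[:,:2]
def proj(p,X):
    c=np.atleast_2d(X)@np.array(p["R"]).T+p["t"]
    return np.c_[c[:,0]/c[:,2]*p["fx"]+p["cx"],c[:,1]/c[:,2]*p["fy"]+p["cy"]]
def blobs(mask,p,z,amin=40):
    out=[]
    for c in cv2.findContours(mask.astype(np.uint8),cv2.RETR_EXTERNAL,cv2.CHAIN_APPROX_NONE)[0]:
        if cv2.contourArea(c)<amin: continue
        w=ray(p,c[:,0],z);(x,y),(a,b),t=cv2.minAreaRect((w*1000).astype(np.float32))
        if a<b:a,b,t=b,a,t+90
        t=(t+90)%180-90
        out.append((cv2.boundingRect(c),np.round([x,y,a,b,t],1)))
    return out
def masks(im):
    h,s,v=[a.astype(int) for a in cv2.split(cv2.cvtColor(im,cv2.COLOR_RGB2HSV))]
    return dict(red=((h<8)|(h>174))&(s>130)&(v>70),white=(s<50)&(v>170),black=(v<60),blue=(h>100)&(h<125)&(s>120)&(v>60),
      yellow=(h>22)&(h<34)&(s>150)&(v>130),green=(h>60)&(h<95)&(s>90)&(v>40))
E
python3 - <<'E'
from h import *
im=cv2.imread("pics/top0.png")[:,:,::-1].copy();p=ctrl.camera_params("top");m=masks(im)
for k,z in dict(red=.025,white=.025,black=.025,blue=.025,yellow=.096,green=.003).items():
    for b in blobs(m[k],p,z,25):
        if 90<b[0][0]<500 and 80<b[0][1]<300: print(k,*b)
cv2.imwrite("pics/crop1.png",cv2.resize(im[150:320,300:470,::-1],None,fx=3.5,fy=3.5,interpolation=cv2.INTER_CUBIC))
cv2.imwrite("pics/crop2.png",cv2.resize(im[150:270,210:330,::-1],None,fx=5,fy=5,interpolation=cv2.INTER_CUBIC))
print(ctrl.camera_params("wrist"))
E
```

```text
red (404, 259, 31, 52) [ 275.4 -491.2  165.7   66.9   14.4]
red (326, 223, 13, 27) [ 430.2 -195.6   87.5   35.7   -5.4]
red (386, 202, 20, 38) [ 489.8 -411.4  123.6   51.6  -10.3]
red (303, 128, 33, 12) [ 786.6 -145.   114.2   29.2   84.2]
white (362, 246, 15, 15) [ 375.7 -322.2   47.6   47.5  -89.6]
white (257, 195, 20, 45) [490.8  29.9 151.6  60.4   5. ]
white (141, 191, 23, 38) [503.6 423.8 124.1  51.   18.3]
white (261, 123, 30, 10) [802.8   6.7 103.3  22.4  84.5]
black (222, 294, 291, 126) [ 106.2 -314.5  926.7  398.9  -74.1]
black (179, 237, 15, 19) [382.3 298.   56.3  36.4  23.8]
black (260, 203, 14, 33) [482.4  28.9 110.4  40.1   5.1]
black (454, 174, 19, 21) [ 610.6 -633.4   78.9   49.8   31.8]
black (357, 173, 20, 37) [ 589.1 -311.6  122.1   49.4   10.3]
black (214, 126, 17, 10) [784.1 190.3  58.5  23.8 -69.6]
black (402, 116, 5, 21) [ 820.  -441.1   72.     9.7    7.3]
black (210, 112, 18, 18) [821.3 207.6  63.4  57.3  46.3]
blue (180, 178, 7, 16) [590.2 320.9  52.7  20.7   2.7]
yellow (111, 250, 9, 20) [334.1 511.9  61.6  25.9   3.6]
yellow (366, 248, 9, 10) [ 378.2 -310.6   29.1   25.8    0.4]
green (226, 165, 81, 84) [527.2  33.2 277.6 265.9   5.1]
{'fx': 346.50976684709934, 'fy': 346.50976684709934, 'cx': 275.4220501713717, 'cy': 209.38398188633, 'R': array([[ 0.39710246, -0.91777376, -0.0009754 ],
       [-0.88430896, -0.38290686,  0.26717035],
       [-0.24557543, -0.10523145, -0.96364882]]), 't': array([-0.55068468, -0.02783118,  0.3909772 ])}
```

View pics/crop1.png

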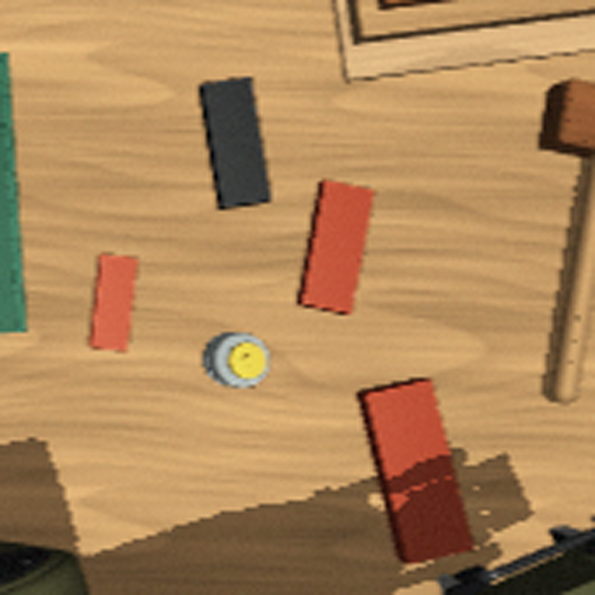

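Red candidates: (332,236) measures 87×36 mm (too small), (396,220) 124×52 mm (125×50 fits, the middle-sized one), (418,285) 166×67 mm (too large). The crop confirms the middle one, right of the black stone. Holder from the mat is at (482,29) mm, yaw 5.1°. I'll move above the medium for a wrist look.

```bash
cat >> h.py <<'E'
from scipy.spatial.transform import Rotation as Ro
def go(x,y,z,yaw):
    """mm, yaw deg of tool x (mod 180); prints row from the present pose"""
    s=ctrl.get_state();R=Ro.from_rotvec(s["eef_rot"]).as_matrix()
    d=R.T@(np.array([x,y,z])/1000-s["tcp_pos"])*100
    cur=np.degrees(np.arctan2(R[1,0],R[0,0]));tw=-((yaw-cur+90)%180-90)
    print("row x %.2f y %.2f z %.2f twist %.1f | t %.2f cur yaw %.2f tcp %s j6 %.2f tilt %.4f F %s op %.4f"%(*d,tw,s["time"],cur,np.round(s["tcp_pos"]*1000,1),s["joints"][5],R[2,2],np.round(s["force"],1),s["opening"]))
def wrist(name,zs,amin=150,keys=("red","white","black","blue","yellow","green")):
    p=ctrl.camera_params("wrist");im=ctrl.read_camera("wrist");cv2.imwrite(f"pics/{name}.png",im[:,:,::-1]);m=masks(im)
    for k in keys:
        for b in blobs(m[k],p,zs.get(k,.025),amin): print(k,*b)
    return p,im
E
python3 -m crank '[{"x":2.1,"y":-28.6,"twist":33.7},{"x":2.1,"y":-28.6,"twist":33.7},{"x":2.1,"y":-28.6,"twist":33.7},{"x":2.1,"y":-28.6,"twist":33.7},{"x":2.1,"y":-28.6,"twist":33.7},{"x":2.1,"y":-28.6,"twist":33.7},{"x":2.1,"y":-28.6,"twist":33.7},{"x":2.1,"y":-28.6,"twist":33.7},{"x":2.1,"y":-28.6,"twist":33.7},{"x":2.1,"y":-28.6,"twist":33.7}]'
python3 - <<'E'
from h import *
go(490,-411,202,-100.3)
wrist("w1",dict(yellow=.096,green=.003))
E
```

```text
row x 2.21 y -28.63 z 20.22 twist 33.7 | t 0.10 cur yaw -66.58 tcp [ 218.6 -504.7  404.2] j6 -0.07 tilt -1.0000 F [-0.3  0.   0.3] op 0.0939
red (245, 40, 92, 177) [ 277.  -494.2  167.2   65.9   14.1]
black (0, 246, 560, 174) [  52.5 -579.9  718.   237.9  -66.2]schema error: expected keys x, y, z, twist, jaw
```

View pics/w1.png

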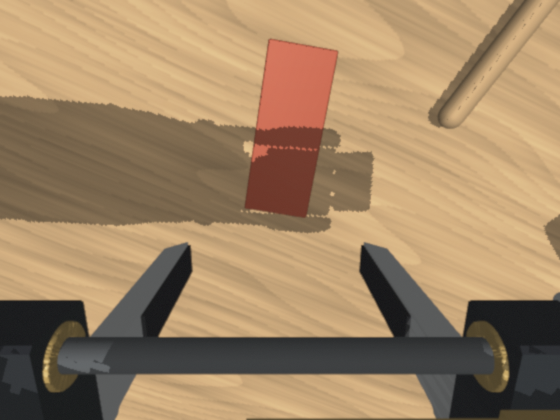

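The wrist view shows the large red decoy (245–338, 40–217); the camera sees ahead of the fingers, on tool −y. All row keys are required, so I'll resend and stop short of the medium.

```bash

python3 -m crank '[{"x":-3.8,"y":-22.5,"z":0,"twist":33.7,"jaw":0},{"x":-3.8,"y":-22.5,"z":0,"twist":33.7,"jaw":0},{"x":-3.8,"y":-22.5,"z":0,"twist":33.7,"jaw":0},{"x":-3.8,"y":-22.5,"z":0,"twist":33.7,"jaw":0},{"x":-3.8,"y":-22.5,"z":0,"twist":33.7,"jaw":0},{"x":-3.8,"y":-22.5,"z":0,"twist":33.7,"jaw":0},{"x":-3.8,"y":-22.5,"z":0,"twist":33.7,"jaw":0},{"x":-3.8,"y":-22.5,"z":0,"twist":33.7,"jaw":0}]'
python3 - <<'E'
from h import *
go(490,-411,203,-100.3)
wrist("w2",dict(yellow=.096,green=.003))
E
```

```text
time: 0.95
tcp_pos: [0.4094, -0.3809, 0.4045]
eef_rot: [2.013, -2.412, -0.001]
force: [-0.6, -0.2, 0.8]
opening: 0.0942
row x 1.52 y -8.48 z 20.14 twist 0.0 | t 0.95 cur yaw -100.29 tcp [ 409.4 -380.9  404.5] j6 0.94 tilt -1.0000 F [-0.6 -0.2  0.8] op 0.0942
red (338, 205, 92, 132) [ 289.2 -491.3  156.1   66.3   14.1]
red (83, 154, 54, 84) [ 432.8 -208.    89.6   41.4   -5.9]
red (272, 36, 51, 130) [ 491.3 -417.9  122.1   48.2  -10.5]
black (0, 246, 560, 174) [ 229.4 -351.9  719.   238.3   80.1]
black (179, 0, 46, 89) [ 553.7 -342.6   79.2   38.9  -26.7]
yellow (194, 234, 34, 32) [ 380.9 -318.    29.8   29.5  -12.5]
green (0, 121, 52, 125) [ 452.8 -105.   144.4   58.   -22.3]
```

View pics/w2.png

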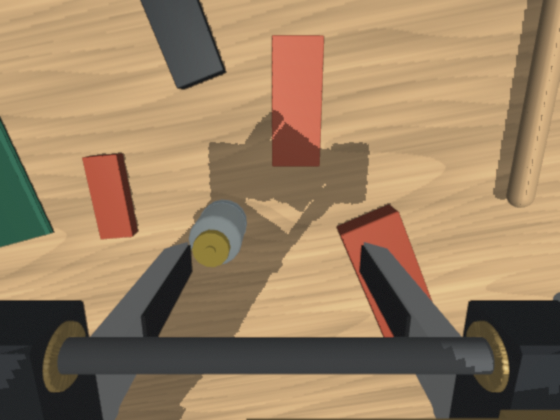

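The wrist view shows the medium at (272–323, 36–166), measuring 122×48 mm at (491,−418), yaw −10.5°. This agrees with the top view to a few mm, mostly across the jaws, which is harmless. Grasping it.

```bash

python3 -m crank '[{"x":1.9,"y":-8.6,"z":0,"twist":0,"jaw":0},{"x":1.9,"y":-8.6,"z":5,"twist":0,"jaw":0},{"x":1.9,"y":-8.6,"z":10,"twist":0,"jaw":0},{"x":1.9,"y":-8.6,"z":15,"twist":0,"jaw":0},{"x":1.9,"y":-8.6,"z":18,"twist":0,"jaw":0},{"x":1.9,"y":-8.6,"z":20.2,"twist":0,"jaw":0},{"x":1.9,"y":-8.6,"z":20.2,"twist":0,"jaw":0},{"x":1.9,"y":-8.6,"z":20.2,"twist":0,"jaw":0},{"x":1.9,"y":-8.6,"z":20.2,"twist":0,"jaw":1},{"x":1.9,"y":-8.6,"z":20.2,"twist":0,"jaw":1},{"x":1.9,"y":-8.6,"z":20.2,"twist":0,"jaw":1},{"x":1.9,"y":-8.6,"z":20.2,"twist":0,"jaw":1},{"x":1.9,"y":-8.6,"z":20.2,"twist":0,"jaw":1},{"x":1.9,"y":-8.6,"z":20.2,"twist":0,"jaw":1},{"x":1.9,"y":-8.6,"z":20.2,"twist":0,"jaw":1}]'
python3 - <<'E'
from h import *
go(382,100,352,-84.9)
E
```

```text
time: 2.5
tcp_pos: [0.4912, -0.4145, 0.2027]
eef_rot: [2.014, -2.411, 0.0]
force: [0.6, -1.1, -0.4]
opening: 0.05
row x -48.67 y 19.92 z -14.94 twist -15.4 | t 2.50 cur yaw -100.28 tcp [ 491.2 -414.5  202.7] j6 0.99 tilt -1.0000 F [ 0.6 -1.1 -0.4] op 0.0500
```

```bash

python3 -m crank '[{"x":0,"y":0,"z":-3,"twist":0,"jaw":1},{"x":0,"y":0,"z":-8,"twist":0,"jaw":1},{"x":0,"y":0,"z":-13,"twist":0,"jaw":1},{"x":0,"y":0,"z":-16.7,"twist":0,"jaw":1},{"x":-40.6,"y":22.3,"z":-16.7,"twist":-15.4,"jaw":1},{"x":-40.6,"y":22.3,"z":-16.7,"twist":-15.4,"jaw":1},{"x":-40.6,"y":22.3,"z":-16.7,"twist":-15.4,"jaw":1},{"x":-40.6,"y":22.3,"z":-16.7,"twist":-15.4,"jaw":1},{"x":-40.6,"y":22.3,"z":-16.7,"twist":-15.4,"jaw":1},{"x":-40.6,"y":22.3,"z":-16.7,"twist":-15.4,"jaw":1},{"x":-40.6,"y":22.3,"z":-16.7,"twist":-15.4,"jaw":1},{"x":-40.6,"y":22.3,"z":-16.7,"twist":-15.4,"jaw":1},{"x":-40.6,"y":22.3,"z":-16.7,"twist":-15.4,"jaw":1},{"x":-40.6,"y":22.3,"z":-16.7,"twist":-15.4,"jaw":1},{"x":-40.6,"y":22.3,"z":-16.7,"twist":-15.4,"jaw":1},{"x":-40.6,"y":22.3,"z":-16.7,"twist":-15.4,"jaw":1},{"x":-40.6,"y":22.3,"z":-16.7,"twist":-15.4,"jaw":1}]'
python3 - <<'E'
from h import *
go(482,29,300,-84.9)
wrist("w3",dict(green=.003,red=.37-.2027+.025,black=.014,white=.037))
E
```

```text
time: 4.2
tcp_pos: [0.3445, 0.0241, 0.3696]
eef_rot: [2.317, -2.121, -0.0]
force: [-0.1, -0.1, -3.0]
opening: 0.0495
row x 0.72 y -13.74 z 6.95 twist -0.0 | t 4.20 cur yaw -84.94 tcp [344.5  24.1 369.6] j6 1.45 tilt -1.0000 F [-0.1 -0.1 -3. ] op 0.0495
red (232, 375, 88, 3) [285.4  17.7  47.2   1.3 -85. ]
red (221, 145, 109, 192) [359.4  24.2  98.5  49.3   5. ]
red (479, 71, 81, 106) [426.5 -76.6  42.9  21.5  -6.2]
white (251, 0, 71, 138) [456.2  24.2 107.5  56.5   5. ]
black (371, 301, 189, 117) [ 167.9 -209.5  204.1  156.4  -85. ]
black (0, 301, 181, 119) [128.9 216.1 194.7 159.4 -85. ]
black (164, 257, 224, 86) [226.8  12.4 250.  103.  -85. ]
black (0, 69, 60, 117) [383.4 266.6 112.2  19.7  24.1]
green (136, 0, 301, 149) [454.6  23.4 267.2 129.9 -85. ]
```

View pics/w3.png

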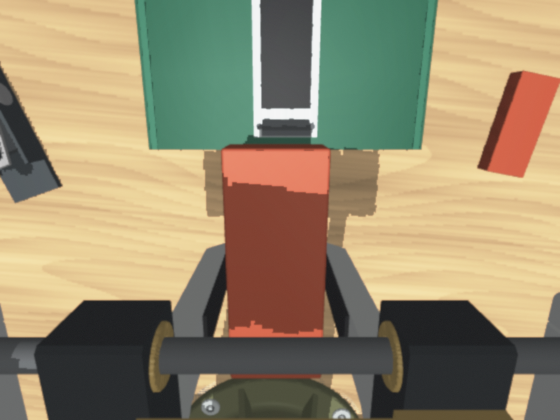

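The held stone spans (221–330, 145–377) and the holder is ahead at (251–322, 0–138). The held stone must be centred between the fingers, but it reads 1.2 mm to the right at 0.16 m range. So the wrist camera has about 7.5 mrad lateral bias, which also explains the 3 mm differences at longer range. I'll correct cx by +2.6 px and hover over the seat.

```bash

python3 -m crank '[{"x":0.7,"y":-13.6,"z":0,"twist":0,"jaw":1},{"x":0.7,"y":-13.6,"z":0,"twist":0,"jaw":1},{"x":0.7,"y":-13.6,"z":5,"twist":0,"jaw":1},{"x":0.7,"y":-13.6,"z":8,"twist":0,"jaw":1},{"x":0.7,"y":-13.6,"z":10.2,"twist":0,"jaw":1},{"x":0.7,"y":-13.6,"z":10.2,"twist":0,"jaw":1},{"x":0.7,"y":-13.6,"z":10.2,"twist":0,"jaw":1}]'
sed -i 's/p=ctrl.camera_params("wrist");im/p=ctrl.camera_params("wrist");p["cx"]+=2.6;im/' h.py
python3 - <<'E'
from h import *
go(481,29,202.7+14,-84.9)
p,w=wrist("w4",dict(green=.003,red=.0652+.025,white=.037,black=.037),100)
t=ctrl.read_camera("top");s=ctrl.read_camera("side")
a=cv2.resize(t[150:270,210:330],(400,400),interpolation=cv2.INTER_CUBIC);b=cv2.resize(s[180:290,200:310],(400,400),interpolation=cv2.INTER_CUBIC)
c=cv2.resize(w[0:420:,:],(266,200));c=np.hstack([c,np.zeros((200,534,3),np.uint8)])
cv2.imwrite("pics/h1.png",np.vstack([np.hstack([a,b])])[:,:,::-1])
ps=ctrl.camera_params("side");ps_=ctrl.camera_params("top")
for q in(ps_,ps):print(np.round(proj(q,[[.481+d*.0625*.996,.029+d*.0055,.0902] for d in(-1,1)]),1))
print(*[b for b in blobs(masks(t)["red"],ps_,.0902,25) if 200<b[0][0]<320])
E
```

```text
time: 4.95
tcp_pos: [0.4807, 0.0294, 0.2682]
eef_rot: [2.317, -2.121, -0.0]
force: [-0.7, 0.4, -1.6]
opening: 0.0502
row x 0.04 y -0.03 z 5.15 twist -0.0 | t 4.95 cur yaw -84.93 tcp [480.7  29.4 268.2] j6 1.47 tilt -1.0000 F [-0.7  0.4 -1.6] op 0.0502
red (519, 250, 41, 87) [ 481.9 -107.3   48.7   12.9   -1.3]
red (222, 145, 108, 192) [495.2  30.8  98.9  49.5   5. ]
white (232, 76, 95, 69) [559.6  34.5  54.2  38.2 -85. ]
black (35, 301, 146, 119) [374.7 143.2 100.3 100.2 -85. ]
black (371, 300, 146, 118) [397.5 -99.7 100.4  99.1 -85. ]
black (326, 258, 22, 79) [440.7 -14.4  61.1  10.6  21.1]
black (203, 258, 23, 79) [433.4  66.   61.1  10.5 -13.7]
green (324, 296, 12, 34) [408.9 -20.   29.8   8.9   5. ]
green (215, 296, 12, 34) [401.2  67.4  30.1   8.9   2.7]
green (67, 0, 426, 310) [517.6  30.7 267.9 218.7 -85. ]
[[267.1 237.2]
 [264.8 199.1]]
[[297.1 223. ]
 [255.7 209.8]]
((303, 128, 33, 11), array([ 769.5, -139.4,  108.8,   27.8,   85.4]))
```

View pics/w4.png

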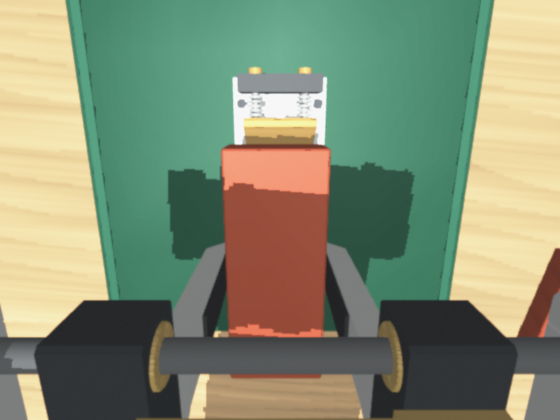

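View pics/h1.png

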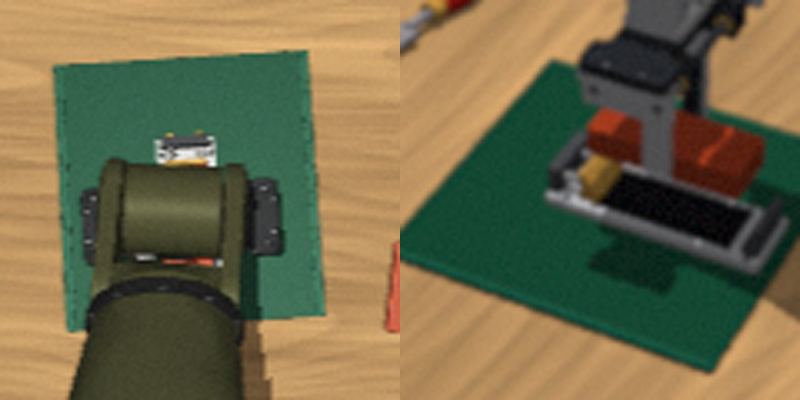

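Hovering: the stone is in line with the holder. In w4 the jaw top edge is at row ≈127, the plate at cols 233–327 and the stone's far end at row 145, cols 222–330. Checking the numbers.

```bash
python3 - <<'E'
from h import *
p=ctrl.camera_params("wrist");p["cx"]+=2.6
a=np.radians(5.06);A=np.array([[np.cos(a),np.sin(a)],[-np.sin(a),np.cos(a)]]);O=np.array([483,29.2])
L=lambda uv,z:np.round(A@(ray(p,uv,z)[0]*1000-O),1)
print("tcp local",A@(ctrl.get_state()["tcp_pos"][:2]*1000-O))
for n,uv,z in[("plateL",(232.5,112),.011),("plateR",(327.5,112),.011),("matL",(79,2),.003),("matR",(483,2),.003),("jaw top front",(280,127),.037),("jawL",(243.5,122),.037),("jawR",(317,122),.037),("plate rear",(280,76),.037),("nuts",(280,68),.03),("stone end",(276,146),.0902),("stoneL",(224,170),.0902),("stoneR",(329,170),.0902),("rear",(280,377),.0902)]:print(n,L(uv,z))
E
```

```text
tcp local [-2.35032732  0.78944376]
plateL [76.9 29.6]
plateR [ 77.  -33.2]
matL [143.9 125.4]
matR [ 144. -130.]
jaw top front [68.2 -1.6]
jawL [71.1 20. ]
jawR [ 71.1 -23.6]
plate rear [96.7 -1.6]
nuts [101.8  -1.6]
stone end [61.7  0.5]
stoneL [50.7 24.4]
stoneR [ 50.7 -23.9]
rear [-63.3  -1.6]
```

Lengthwise is right: jaw top 68.2 (should be 68.5), nuts 101.8 (102), stone centre −0.8. Laterally the stone sits about 2 mm left of the holder's centreline, so I'll shift 0.2 cm right and press down slowly.

```bash

python3 -m crank '[{"x":0.2,"y":0,"z":0,"twist":0,"jaw":1},{"x":0.2,"y":0,"z":1.5,"twist":0,"jaw":1},{"x":0.2,"y":0,"z":2.5,"twist":0,"jaw":1},{"x":0.2,"y":0,"z":3,"twist":0,"jaw":1},{"x":0.2,"y":0,"z":3.3,"twist":0,"jaw":1},{"x":0.2,"y":0,"z":3.6,"twist":0,"jaw":1},{"x":0.2,"y":0,"z":3.9,"twist":0,"jaw":1},{"x":0.2,"y":0,"z":4.2,"twist":0,"jaw":1},{"x":0.2,"y":0,"z":4.4,"twist":0,"jaw":1}]'
python3 -m crank '[{"x":0,"y":0,"z":0.2,"twist":0,"jaw":1},{"x":0,"y":0,"z":0.4,"twist":0,"jaw":1},{"x":0,"y":0,"z":0.6,"twist":0,"jaw":1},{"x":0,"y":0,"z":0.7,"twist":0,"jaw":1},{"x":0,"y":0,"z":0.75,"twist":0,"jaw":1},{"x":0,"y":0,"z":0.75,"twist":0,"jaw":1}]'
python3 - <<'E'
from h import *
go(483,28,214,-84.9)
w=ctrl.read_camera("wrist");s=ctrl.read_camera("side")
b=cv2.resize(s[180:290,200:310],(400,400),interpolation=cv2.INTER_CUBIC)
cv2.imwrite("pics/h2.png",np.hstack([cv2.resize(w[40:240,180:380],(400,400)),b])[:,:,::-1])
E
```

```text
time: 6.0
tcp_pos: [0.4805, 0.028, 0.2237]
eef_rot: [-2.319, 2.12, -0.0]
force: [-3.9, -1.4, 2.4]
opening: 0.0496
time: 6.6
tcp_pos: [0.481, 0.0281, 0.2168]
eef_rot: [-2.318, 2.119, -0.002]
force: [-0.7, 0.7, 7.4]
opening: 0.0495
row x 0.02 y -0.20 z 0.28 twist 0.0 | t 6.60 cur yaw -84.88 tcp [481.   28.1 216.8] j6 1.46 tilt -1.0000 F [-0.7  0.7  7.4] op 0.0495
```

View pics/h2.png

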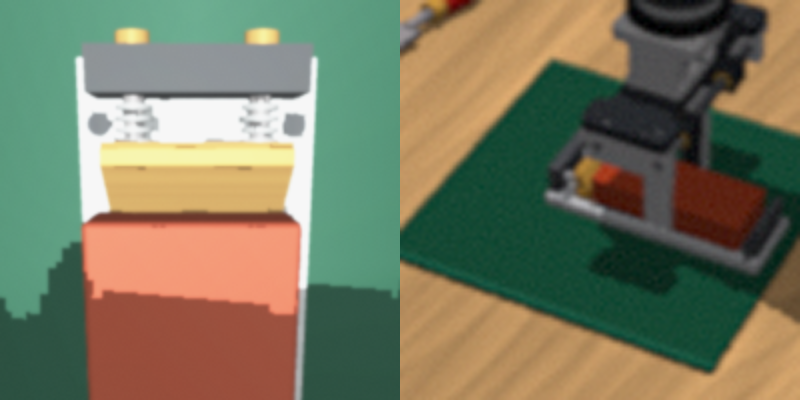

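The stone is down between stop and jaw, level (crop: stone end row 222, jaw face rows 165–212). I'll press 2 mm further to confirm seat contact by force.

```bash

python3 -m crank '[{"x":0,"y":0,"z":0.1,"twist":0,"jaw":1},{"x":0,"y":0,"z":0.15,"twist":0,"jaw":1},{"x":0,"y":0,"z":0.15,"twist":0,"jaw":1},{"x":0,"y":0,"z":0.15,"twist":0,"jaw":1}]'
python3 - <<'E'
from h import *
go(483,28,214,-84.9)
p=ctrl.camera_params("wrist");p["cx"]+=2.6
a=np.radians(5.06);A=np.array([[np.cos(a),np.sin(a)],[-np.sin(a),np.cos(a)]]);O=np.array([483,28.1])
for n,uv,z in[("stone end top",(276,151.5),.039),("jaw top front edge",(278,122.5),.037),("jaw top rear",(278,112),.037)]:print(n,A@(ray(p,uv,z)[0]*1000-O))
E
```

```text
time: 7.1
tcp_pos: [0.481, 0.0281, 0.216]
eef_rot: [-2.317, 2.119, -0.003]
force: [-4.0, 0.2, 16.7]
opening: 0.0495
row x 0.02 y -0.19 z 0.20 twist 0.0 | t 7.10 cur yaw -84.88 tcp [481.   28.1 216. ] j6 1.46 tilt -1.0000 F [-4.   0.2 16.7] op 0.0495
stone end top [59.7706022  -0.16515199]
jaw top front edge [72.33766737 -1.05390401]
jaw top rear [76.82769378 -1.05114814]
```

Force rises to 17 N over 0.8 mm with the tcp at the seated height, and the jaw is pushed back about 4 mm, so the stone is seated. Releasing, lifting and looking.

```bash

python3 -m crank '[{"x":0,"y":0,"z":-0.1,"twist":0,"jaw":1},{"x":0,"y":0,"z":-0.1,"twist":0,"jaw":0.3},{"x":0,"y":0,"z":-0.1,"twist":0,"jaw":0.3},{"x":0,"y":0,"z":-0.1,"twist":0,"jaw":0.3},{"x":0,"y":0,"z":-0.1,"twist":0,"jaw":0.3},{"x":0,"y":0,"z":-1,"twist":0,"jaw":0.3},{"x":0,"y":0,"z":-3,"twist":0,"jaw":0.3},{"x":0,"y":4,"z":-8,"twist":0,"jaw":0.3},{"x":0,"y":8,"z":-13,"twist":0,"jaw":0.3},{"x":0,"y":10,"z":-14,"twist":0,"jaw":0.3},{"x":0,"y":10,"z":-14,"twist":0,"jaw":0.3},{"x":0,"y":10,"z":-14,"twist":0,"jaw":0.3}]'
python3 - <<'E'
from h import *
go(502,-330,360,-79.7)
wrist("w5",dict(green=.003,red=.039,white=.011,black=.025))
E
```

```text
time: 8.3
tcp_pos: [0.3806, 0.0191, 0.3558]
eef_rot: [-2.317, 2.119, -0.004]
force: [0.6, 0.6, 0.5]
opening: 0.0656
row x 35.85 y -8.98 z -0.38 twist -5.2 | t 8.30 cur yaw -84.89 tcp [380.6  19.1 355.8] j6 1.44 tilt -1.0000 F [0.6 0.6 0.5] op 0.0656
red (473, 114, 81, 103) [ 433.1 -178.    84.6   42.5   -5.8]
red (245, 2, 62, 162) [479.3  28.7 122.9  47.9   5. ]
white (305, 0, 9, 152) [4.903e+02 3.000e-01 1.248e+02 6.700e+00 6.300e+00]
white (241, 0, 9, 141) [490.2  58.3 114.9   6.7   2. ]
black (399, 301, 161, 117) [ 225.9 -210.9  160.   144.2  -84.9]
black (0, 301, 153, 119) [186.2 220.6 158.8 146.9 -84.9]
black (128, 246, 296, 98) [283.5  11.7 306.  107.6 -84.9]
black (0, 131, 50, 94) [377.4 257.7  89.5  22.9  23.9]
green (121, 0, 313, 188) [471.1  27.1 267.5 162.7 -84.9]
```

View pics/w5.png

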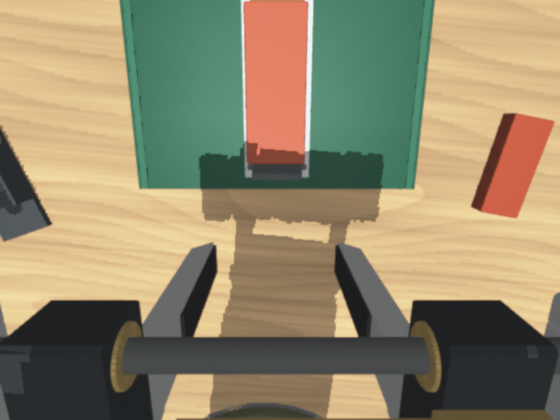

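The medium is seated against the stop: (479.3,28.7), yaw 5.0°, image (245–307, 2–164). Now the coarse stone.

```bash

python3 -m crank '[{"x":35.8,"y":-9,"z":-0.4,"twist":-5.2,"jaw":0.25},{"x":35.8,"y":-9,"z":-0.4,"twist":-5.2,"jaw":0.25},{"x":35.8,"y":-9,"z":-0.4,"twist":-5.2,"jaw":0.25},{"x":35.8,"y":-9,"z":-0.4,"twist":-5.2,"jaw":0.25},{"x":35.8,"y":-9,"z":-0.4,"twist":-5.2,"jaw":0.25},{"x":35.8,"y":-9,"z":-0.4,"twist":-5.2,"jaw":0.25},{"x":35.8,"y":-9,"z":-0.4,"twist":-5.2,"jaw":0.25},{"x":35.8,"y":-9,"z":-0.4,"twist":-5.2,"jaw":0.25},{"x":35.8,"y":-9,"z":-0.4,"twist":-5.2,"jaw":0.25},{"x":35.8,"y":-9,"z":-0.4,"twist":-5.2,"jaw":0.25},{"x":35.8,"y":-9,"z":-0.4,"twist":-5.2,"jaw":0.25}]'
python3 - <<'E'
from h import *
go(591,-314,202,-79.7)
wrist("w6",{},keys=("black",))
E
```

```text
time: 9.45
tcp_pos: [0.5027, -0.3286, 0.3577]
eef_rot: [2.413, -2.011, -0.003]
force: [0.5, 0.0, 0.1]
opening: 0.0701
row x 0.17 y -8.96 z 15.56 twist 0.1 | t 9.45 cur yaw -79.63 tcp [ 502.7 -328.6  357.7] j6 0.75 tilt -1.0000 F [0.5 0.  0.1] op 0.0701
black (0, 246, 560, 174) [ 355.7 -353.   622.   207.4  -79.1]
black (254, 118, 54, 52) [ 553.4 -322.4   48.    44.7  -79.6]
```

```bash
python3 - <<'E'
from h import *
p=ctrl.camera_params("wrist");p["cx"]+=2.6
im=cv2.imread("pics/w6.png")[:,:,::-1].copy();h,s,v=[a.astype(int) for a in cv2.split(cv2.cvtColor(im,cv2.COLOR_RGB2HSV))]
print(im[60,280],im[100,280])
for th in(80,95,110):
    m=(v<th)&(s<90);m[240:]=0;print(th,*blobs(m,p,.025,300))
E
```

```text
[88 92 92] [89 92 93]
80 ((253, 116, 56, 55), array([ 553.9, -322.4,   49.2,   47.3,  -79.6]))
95 ((253, 19, 60, 152), array([ 591.4, -315.8,  123.6,   49.8,   10.1]))
110 ((253, 19, 60, 152), array([ 591.6, -316.7,  124.3,   49.9,    9.2]))
```

Coarse: 123.6×49.8 mm at (591.4,−315.8), yaw 10.1°, which agrees with the top view (591,−314). Grasping it.

```bash

python3 -m crank '[{"x":0.3,"y":-9,"z":0,"twist":0,"jaw":0.2},{"x":0.3,"y":-9,"z":5,"twist":0,"jaw":0.2},{"x":0.3,"y":-9,"z":10,"twist":0,"jaw":0.2},{"x":0.3,"y":-9,"z":14,"twist":0,"jaw":0.2},{"x":0.3,"y":-9,"z":15.5,"twist":0,"jaw":0.2},{"x":0.3,"y":-9,"z":15.5,"twist":0,"jaw":0.2},{"x":0.3,"y":-9,"z":15.5,"twist":0,"jaw":1},{"x":0.3,"y":-9,"z":15.5,"twist":0,"jaw":1},{"x":0.3,"y":-9,"z":15.5,"twist":0,"jaw":1},{"x":0.3,"y":-9,"z":15.5,"twist":0,"jaw":1},{"x":0.3,"y":-9,"z":15.5,"twist":0,"jaw":1},{"x":0.3,"y":-9,"z":15.5,"twist":0,"jaw":1},{"x":0.3,"y":-9,"z":12,"twist":0,"jaw":1},{"x":0.3,"y":-9,"z":7,"twist":0,"jaw":1},{"x":0.3,"y":-9,"z":3,"twist":0,"jaw":1},{"x":0.3,"y":-9,"z":3,"twist":0,"jaw":1}]'
python3 - <<'E'
from h import *
go(472.1,118.1,260,-84.95)
E
```

```text
time: 11.1
tcp_pos: [0.5919, -0.3164, 0.335]
eef_rot: [-2.411, 2.012, -0.014]
force: [-0.2, -0.8, -3.0]
opening: 0.05
row x -44.94 y 4.05 z 7.20 twist 5.3 | t 11.10 cur yaw -79.68 tcp [ 591.9 -316.4  335. ] j6 0.85 tilt -1.0000 F [-0.2 -0.8 -3. ] op 0.0500
```

```bash

python3 -m crank '[{"x":-44.9,"y":4,"z":0,"twist":5.3,"jaw":1},{"x":-44.9,"y":4,"z":0,"twist":5.3,"jaw":1},{"x":-44.9,"y":4,"z":0,"twist":5.3,"jaw":1},{"x":-44.9,"y":4,"z":0,"twist":5.3,"jaw":1},{"x":-44.9,"y":4,"z":0,"twist":5.3,"jaw":1},{"x":-44.9,"y":4,"z":0,"twist":5.3,"jaw":1},{"x":-44.9,"y":4,"z":0,"twist":5.3,"jaw":1},{"x":-44.9,"y":4,"z":0,"twist":5.3,"jaw":1},{"x":-44.9,"y":4,"z":0,"twist":5.3,"jaw":1},{"x":-44.9,"y":4,"z":0,"twist":5.3,"jaw":1},{"x":-44.9,"y":4,"z":0,"twist":5.3,"jaw":1},{"x":-44.9,"y":4,"z":5,"twist":5.3,"jaw":1},{"x":-44.9,"y":4,"z":7,"twist":5.3,"jaw":1},{"x":-44.9,"y":4,"z":7,"twist":5.3,"jaw":1},{"x":-44.9,"y":4,"z":7,"twist":5.3,"jaw":1}]'
python3 - <<'E'
from h import *
go(472.1,118.1,207,-84.95)
wrist("w7",dict(green=.003,red=.039,white=.011),keys=("red","green","white"))
E
```

```text
time: 12.6
tcp_pos: [0.4722, 0.1175, 0.259]
eef_rot: [2.315, -2.123, -0.0]
force: [0.0, -0.2, -3.1]
opening: 0.0492
row x -0.06 y 0.01 z 5.20 twist -0.1 | t 12.60 cur yaw -85.06 tcp [472.2 117.5 259. ] j6 1.65 tilt -1.0000 F [ 0.  -0.2 -3.1] op 0.0492
red (368, 140, 108, 170) [488.8  32.8 107.9  54.9   4.9]
green (322, 291, 16, 46) [404.9  70.6  39.5  11.8   6.9]
green (219, 290, 10, 47) [398.3 152.   40.2   6.9   2.7]
green (204, 0, 356, 337) [505.9  35.3 257.  234.3 -85.1]
white (0, 262, 35, 75) [400.2 305.2  61.7  15.3  23.7]
white (362, 74, 108, 209) [510.4  30.3 140.9  60.8   5. ]
```

View pics/w7.png

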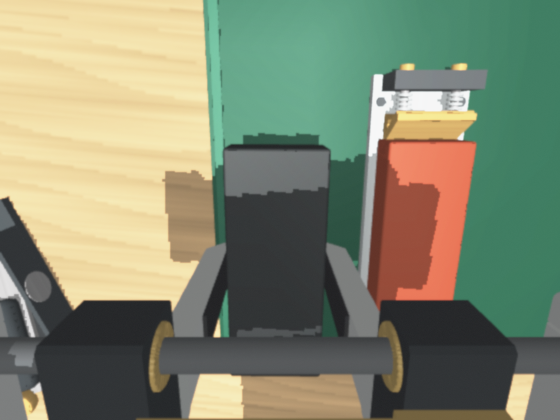

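The coarse stone is held at (226–328, 147–375), left of the seated medium at (368–476, 140–310). Checking end alignment and gap.

```bash
python3 - <<'E'
from h import *
p=ctrl.camera_params("wrist");p["cx"]+=2.6
a=np.radians(5.0);A=np.array([[np.cos(a),np.sin(a)],[-np.sin(a),np.cos(a)]]);O=np.array([480,28.4])
L=lambda uv,z:np.round(A@(ray(p,uv,z)[0]*1000-O),1)
for n,uv,z in[("redFL",(379,142),.039),("redFR",(473,142),.039),("redL",(371,290),.039),("blkFL",(226,149),.0815),("blkFR",(328,149),.0815),("blkrear",(275,375),.0815)]:print(n,L(uv,z))
E
```

```text
redFL [62.4 30.9]
redFR [ 62.3 -22.6]
redL [-31.   28.9]
blkFL [ 62.7 111.8]
blkFR [62.6 65.8]
blkrear [-59.1  90.1]
```

```bash

python3 -m crank '[{"x":-0.15,"y":0,"z":3,"twist":0,"jaw":1},{"x":-0.15,"y":0,"z":4.5,"twist":0,"jaw":1},{"x":-0.15,"y":0,"z":5,"twist":0,"jaw":1},{"x":-0.15,"y":0,"z":5.2,"twist":0,"jaw":1},{"x":-0.15,"y":0,"z":5.3,"twist":0,"jaw":1},{"x":-0.15,"y":0,"z":5.3,"twist":0,"jaw":1}]'
```

```text
time: 13.25
tcp_pos: [0.4721, 0.1197, 0.2075]
eef_rot: [-2.315, 2.121, -0.002]
force: [-3.5, -1.3, 5.0]
opening: 0.0499
```

Contact at 8 N at mat height. Releasing, lifting and heading for the white stone.

```bash

python3 -m crank '[{"x":0,"y":0,"z":0,"twist":0,"jaw":0.35},{"x":0,"y":0,"z":0,"twist":0,"jaw":0.35},{"x":0,"y":0,"z":0,"twist":0,"jaw":0.35},{"x":0,"y":0,"z":-1,"twist":0,"jaw":0.35},{"x":0,"y":0,"z":-5,"twist":0,"jaw":0.35},{"x":0,"y":0,"z":-10,"twist":0,"jaw":0.35},{"x":-28.3,"y":2.7,"z":-15,"twist":-13.3,"jaw":0.25},{"x":-28.3,"y":2.7,"z":-15,"twist":-13.3,"jaw":0.25},{"x":-28.3,"y":2.7,"z":-15,"twist":-13.3,"jaw":0.25},{"x":-28.3,"y":2.7,"z":-15,"twist":-13.3,"jaw":0.25},{"x":-28.3,"y":2.7,"z":-15,"twist":-13.3,"jaw":0.25},{"x":-28.3,"y":2.7,"z":-15,"twist":-13.3,"jaw":0.25},{"x":-28.3,"y":2.7,"z":-15,"twist":-13.3,"jaw":0.25},{"x":-28.3,"y":2.7,"z":-15,"twist":-13.3,"jaw":0.25},{"x":-28.3,"y":2.7,"z":-15,"twist":-13.3,"jaw":0.25},{"x":-28.3,"y":2.7,"z":-15,"twist":-13.3,"jaw":0.25}]'
python3 - <<'E'
from h import *
go(505,428,203,-71.7)
wrist("w8",{},keys=("white","blue"))
t=ctrl.read_camera("top");cv2.imwrite("pics/t8.png",t[:,:,::-1])
E
```

```text
time: 14.85
tcp_pos: [0.4204, 0.3983, 0.3558]
eef_rot: [2.545, -1.841, 0.0]
force: [-0.4, 0.0, -0.4]
opening: 0.0706
row x -0.17 y -8.97 z 15.27 twist -0.1 | t 14.85 cur yaw -71.76 tcp [420.4 398.3 355.8] j6 1.95 tilt -1.0000 F [-0.4  0.  -0.4] op 0.0706
white (343, 227, 19, 16) [410.8 320.3  16.3  14.2 -58.3]
white (250, 22, 61, 140) [509.  424.6 112.2  50.   18.2]
blue (396, 0, 62, 78) [5.887e+02 3.254e+02 6.180e+01 2.870e+01 3.000e-01]
```

View pics/w8.png

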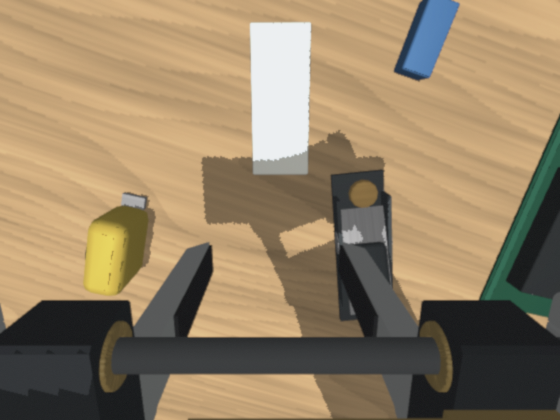

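White: (250–311, 22–174), its near end shaded; corrected centre ≈ (503.7,424), yaw 18.2°. The plane at (332–390, 170–320) is clear of the fingers. Grasping it.

```bash

python3 -m crank '[{"x":0.2,"y":-8.7,"z":0,"twist":0,"jaw":0.2},{"x":0.2,"y":-8.7,"z":5,"twist":0,"jaw":0.2},{"x":0.2,"y":-8.7,"z":10,"twist":0,"jaw":0.2},{"x":0.2,"y":-8.7,"z":14,"twist":0,"jaw":0.2},{"x":0.2,"y":-8.7,"z":15.3,"twist":0,"jaw":0.2},{"x":0.2,"y":-8.7,"z":15.3,"twist":0,"jaw":0.2},{"x":0.2,"y":-8.7,"z":15.3,"twist":0,"jaw":1},{"x":0.2,"y":-8.7,"z":15.3,"twist":0,"jaw":1},{"x":0.2,"y":-8.7,"z":15.3,"twist":0,"jaw":1},{"x":0.2,"y":-8.7,"z":15.3,"twist":0,"jaw":1},{"x":0.2,"y":-8.7,"z":15.3,"twist":0,"jaw":1},{"x":0.2,"y":-8.7,"z":15.3,"twist":0,"jaw":1},{"x":0.2,"y":-8.7,"z":12,"twist":0,"jaw":1},{"x":0.2,"y":-8.7,"z":7,"twist":0,"jaw":1},{"x":0.2,"y":-8.7,"z":3,"twist":0,"jaw":1},{"x":0.2,"y":-8.7,"z":3,"twist":0,"jaw":1}]'
python3 - <<'E'
from h import *
go(487.9,-61.3,260,-85)
E
```

```text
time: 16.55
tcp_pos: [0.5034, 0.4252, 0.3319]
eef_rot: [-2.54, 1.834, -0.004]
force: [0.6, 0.5, -3.4]
opening: 0.0493
row x 45.72 y 16.83 z 6.90 twist 13.3 | t 16.55 cur yaw -71.67 tcp [503.4 425.2 331.9] j6 1.90 tilt -1.0000 F [ 0.6  0.5 -3.4] op 0.0493
```

```bash

python3 -m crank '[{"x":45.7,"y":16.8,"z":0,"twist":13.3,"jaw":1},{"x":45.7,"y":16.8,"z":0,"twist":13.3,"jaw":1},{"x":45.7,"y":16.8,"z":0,"twist":13.3,"jaw":1},{"x":45.7,"y":16.8,"z":0,"twist":13.3,"jaw":1},{"x":45.7,"y":16.8,"z":0,"twist":13.3,"jaw":1},{"x":45.7,"y":16.8,"z":0,"twist":13.3,"jaw":1},{"x":45.7,"y":16.8,"z":0,"twist":13.3,"jaw":1},{"x":45.7,"y":16.8,"z":0,"twist":13.3,"jaw":1},{"x":45.7,"y":16.8,"z":0,"twist":13.3,"jaw":1},{"x":45.7,"y":16.8,"z":0,"twist":13.3,"jaw":1},{"x":45.7,"y":16.8,"z":0,"twist":13.3,"jaw":1},{"x":45.7,"y":16.8,"z":4,"twist":13.3,"jaw":1},{"x":45.7,"y":16.8,"z":6.5,"twist":13.3,"jaw":1},{"x":45.7,"y":16.8,"z":6.5,"twist":13.3,"jaw":1},{"x":45.7,"y":16.8,"z":6.5,"twist":13.3,"jaw":1}]'
python3 - <<'E'
from h import *
go(487.9,-61.3,208,-85)
wrist("w9",dict(green=.003,red=.039,white=.0825),keys=("red","green","white"))
E
```

```text
time: 18.05
tcp_pos: [0.4875, -0.0614, 0.2607]
eef_rot: [2.317, -2.121, -0.002]
force: [0.2, -0.4, -3.2]
opening: 0.0499
row x -0.01 y -0.05 z 5.27 twist 0.0 | t 18.05 cur yaw -84.95 tcp [487.5 -61.4 260.7] j6 1.28 tilt -1.0000 F [ 0.2 -0.4 -3.2] op 0.0499
red (426, 251, 75, 64) [ 470.8 -183.    40.8   38.    84. ]
red (78, 139, 107, 171) [488.6  25.4 109.4  55.1   4.9]
green (324, 295, 11, 40) [ 418.2 -108.4   34.4    7.8    7.1]
green (215, 295, 12, 39) [411.1 -24.4  33.8   8.7   2.7]
green (0, 0, 351, 335) [506.8  24.2 257.2 234.4 -85. ]
white (232, 375, 88, 3) [427.3 -66.5  47.4   1.3 -84.9]
white (221, 149, 110, 188) [500.9 -60.3  97.3  49.5   5. ]
white (114, 90, 46, 20) [565.2   5.8  19.    7.9 -85. ]
white (87, 90, 23, 20) [563.7  22.4   9.3   7.9 -85. ]
white (164, 73, 25, 102) [555.7 -11.1  43.4   8.5   5. ]
```

View pics/w9.png

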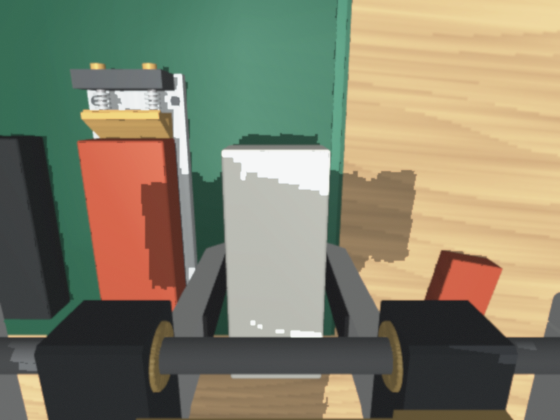

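```bash
python3 - <<'E'
from h import *
p=ctrl.camera_params("wrist");p["cx"]+=2.6
a=np.radians(5.0);A=np.array([[np.cos(a),np.sin(a)],[-np.sin(a),np.cos(a)]]);O=np.array([480,28.4])
L=lambda uv,z:np.round(A@(ray(p,uv,z)[0]*1000-O),1)
for n,uv,z in[("redFL",(82,141),.039),("redFR",(176,140.5),.039),("whFL",(222,150),.0825),("whFR",(330,150),.0825),("white rear",(275,377),.0825),("blkF",(30,138.5),.028),("blkFR edge top",(42,139),.028)]:print(n,L(uv,z))
E
```

```text
redFL [62.4 21. ]
redFR [ 62.7 -32.9]
whFL [ 61.7 -66.1]
whFR [  61.7 -115. ]
white rear [-61.6 -89.8]
blkF [63.  58.3]
blkFR edge top [62.7 51.1]
```

```bash

python3 -m crank '[{"x":0,"y":-0.1,"z":3,"twist":0,"jaw":1},{"x":0,"y":-0.1,"z":4.5,"twist":0,"jaw":1},{"x":0,"y":-0.1,"z":5,"twist":0,"jaw":1},{"x":0,"y":-0.1,"z":5.2,"twist":0,"jaw":1},{"x":0,"y":-0.1,"z":5.4,"twist":0,"jaw":1},{"x":0,"y":-0.1,"z":5.4,"twist":0,"jaw":1}]'
```

```text
time: 18.7
tcp_pos: [0.4886, -0.0617, 0.2074]
eef_rot: [-2.316, 2.121, -0.002]
force: [-0.2, -0.2, -4.2]
opening: 0.0499
```

```bash

python3 -m crank '[{"x":0,"y":0,"z":0.1,"twist":0,"jaw":1},{"x":0,"y":0,"z":0.2,"twist":0,"jaw":1},{"x":0,"y":0,"z":0.2,"twist":0,"jaw":1}]'
```

```text
time: 19.0
tcp_pos: [0.4886, -0.0618, 0.2063]
eef_rot: [-2.316, 2.121, -0.002]
force: [-7.4, 1.7, 18.2]
opening: 0.0498
```

Contact at 18 N. Releasing and going to the dresser.

```bash

python3 -m crank '[{"x":0,"y":0,"z":-0.15,"twist":0,"jaw":1},{"x":0,"y":0,"z":-0.15,"twist":0,"jaw":0.35},{"x":0,"y":0,"z":-0.15,"twist":0,"jaw":0.35},{"x":0,"y":0,"z":-0.15,"twist":0,"jaw":0.35},{"x":0,"y":0,"z":-1,"twist":0,"jaw":0.35},{"x":0,"y":0,"z":-5,"twist":0,"jaw":0.35},{"x":0,"y":0,"z":-10,"twist":0,"jaw":0.35},{"x":-38.1,"y":-4.7,"z":-15,"twist":3,"jaw":0.4},{"x":-38.1,"y":-4.7,"z":-15,"twist":3,"jaw":0.4},{"x":-38.1,"y":-4.7,"z":-15,"twist":3,"jaw":0.4},{"x":-38.1,"y":-4.7,"z":-15,"twist":3,"jaw":0.4},{"x":-38.1,"y":-4.7,"z":-15,"twist":3,"jaw":0.4},{"x":-38.1,"y":-4.7,"z":-15,"twist":3,"jaw":0.4},{"x":-38.1,"y":-4.7,"z":-15,"twist":3,"jaw":0.4},{"x":-38.1,"y":-4.7,"z":-15,"twist":3,"jaw":0.4},{"x":-38.1,"y":-4.7,"z":-15,"twist":3,"jaw":0.4},{"x":-38.1,"y":-4.7,"z":-15,"twist":3,"jaw":0.4},{"x":-38.1,"y":-4.7,"z":-15,"twist":3,"jaw":0.4}]'
python3 - <<'E'
from h import *
go(591,324,203,-88)
p,im=wrist("w10",{},keys=("blue",))
print(im[60:130:6,280])
t=ctrl.read_camera("top");cv2.imwrite("pics/t10.png",t[:,:,::-1])
cv2.imwrite("pics/m10.png",np.hstack([cv2.resize(im[0:200,180:380],(400,400)),cv2.resize(t[150:270,210:330],(400,400),interpolation=cv2.INTER_CUBIC)])[:,:,::-1])
E
```

```text
time: 20.8
tcp_pos: [0.5019, 0.321, 0.3547]
eef_rot: [2.259, -2.182, 0.0]
force: [-0.5, 0.4, -0.5]
opening: 0.0565
row x 0.00 y -8.92 z 15.17 twist -0.0 | t 20.80 cur yaw -88.02 tcp [501.9 321.  354.7] j6 2.04 tilt -1.0000 F [-0.5  0.4 -0.5] op 0.0565
[[205 173 133]
 [127 178 226]
 [128 178 226]
 [129 180 227]
 [129 180 227]
 [130 180 228]
 [130 180 227]
 [131 181 228]
 [129 180 227]
 [129 180 227]
 [128 179 226]
 [128 179 226]]
```

View pics/m10.png

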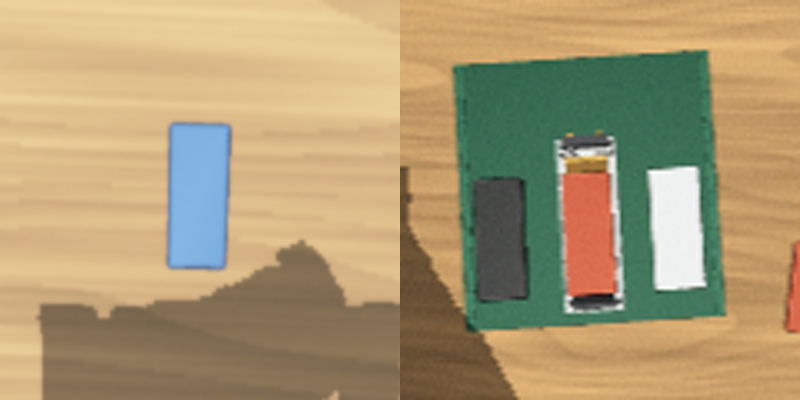

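The dresser is at wrist crop (168–230, 123–269), i.e. full (264–295, 61–134). In the top crop the three stones lie parallel with level ends. Measuring both.

```bash
python3 - <<'E'
from h import *
p=ctrl.camera_params("wrist");p["cx"]+=2.6
hsv=lambda f:[a.astype(int) for a in cv2.split(cv2.cvtColor(cv2.imread(f),cv2.COLOR_BGR2HSV))]
h,s,v=hsv("pics/w10.png");print(*blobs((h>95)&(h<125)&(s>70)&(v>120),p,.025,300))
t=ctrl.camera_params("top");h,s,v=hsv("pics/t10.png")
for n,m,z in[("red",((h<8)|(h>174))&(s>120)&(v>80),.039),("black",(v<95)&(s<90),.028),("white",(v>170)&(s<50),.028)]:
    print(n,*[b for b in blobs(m,t,z,100) if 220<b[0][0]<320 and b[0][1]>160])
E
```

```text
((264, 62, 31, 72), array([5.92e+02, 3.22e+02, 5.81e+01, 2.47e+01, 3.00e-01]))
red ((259, 202, 16, 37), array([478.6,  29.1, 123. ,  48.1,   5. ]))
black ((232, 203, 16, 38), array([471.5, 121.3, 125. ,  50.5,   4.8]))
white ((284, 200, 18, 37), array([487.6, -59.6, 124. ,  51.7,   4.9]))
```

```bash

python3 -m crank '[{"x":0.2,"y":-9,"z":0,"twist":1.7,"jaw":0.4},{"x":0.2,"y":-9,"z":5,"twist":1.7,"jaw":0.4},{"x":0.2,"y":-9,"z":10,"twist":1.7,"jaw":0.4},{"x":0.2,"y":-9,"z":14,"twist":1.7,"jaw":0.4},{"x":0.2,"y":-9,"z":15.1,"twist":1.7,"jaw":0.4},{"x":0.2,"y":-9,"z":15.1,"twist":1.7,"jaw":0.4},{"x":0.2,"y":-9,"z":15.1,"twist":1.7,"jaw":1},{"x":0.2,"y":-9,"z":15.1,"twist":1.7,"jaw":1},{"x":0.2,"y":-9,"z":15.1,"twist":1.7,"jaw":1},{"x":0.2,"y":-9,"z":15.1,"twist":1.7,"jaw":1},{"x":0.2,"y":-9,"z":15.1,"twist":1.7,"jaw":1},{"x":0.2,"y":-9,"z":15.1,"twist":1.7,"jaw":1},{"x":0.2,"y":-9,"z":15.1,"twist":1.7,"jaw":1},{"x":0.2,"y":-9,"z":12,"twist":1.7,"jaw":1},{"x":0.2,"y":-9,"z":7,"twist":1.7,"jaw":1},{"x":0.2,"y":-9,"z":3,"twist":1.7,"jaw":1},{"x":0.2,"y":-9,"z":3,"twist":1.7,"jaw":1},{"x":0.2,"y":-9,"z":3,"twist":1.7,"jaw":1}]'
python3 - <<'E'
from h import *
go(488.5,-61.5,280,-85)
E
```

```text
time: 22.7
tcp_pos: [0.5917, 0.3231, 0.3249]
eef_rot: [-2.227, 2.214, -0.0]
force: [-0.3, 0.2, -2.6]
opening: 0.0256
row x 38.40 y 10.55 z 4.47 twist -4.7 | t 22.70 cur yaw -89.67 tcp [591.7 323.1 324.9] j6 2.01 tilt -1.0000 F [-0.3  0.2 -2.6] op 0.0256
```

```bash

python3 -m crank '[{"x":38.4,"y":10.5,"z":0,"twist":-4.7,"jaw":1},{"x":38.4,"y":10.5,"z":0,"twist":-4.7,"jaw":1},{"x":38.4,"y":10.5,"z":0,"twist":-4.7,"jaw":1},{"x":38.4,"y":10.5,"z":0,"twist":-4.7,"jaw":1},{"x":38.4,"y":10.5,"z":0,"twist":-4.7,"jaw":1},{"x":38.4,"y":10.5,"z":0,"twist":-4.7,"jaw":1},{"x":38.4,"y":10.5,"z":0,"twist":-4.7,"jaw":1},{"x":38.4,"y":10.5,"z":0,"twist":-4.7,"jaw":1},{"x":38.4,"y":10.5,"z":0,"twist":-4.7,"jaw":1},{"x":38.4,"y":10.5,"z":0,"twist":-4.7,"jaw":1},{"x":38.4,"y":10.5,"z":4.5,"twist":-4.7,"jaw":1},{"x":38.4,"y":10.5,"z":4.5,"twist":-4.7,"jaw":1},{"x":38.4,"y":10.5,"z":4.5,"twist":-4.7,"jaw":1}]'
python3 - <<'E'
from h import *
go(488.5,-61.5,232,-85)
p,im=wrist("w11",{})
hsv=lambda f:[a.astype(int) for a in cv2.split(cv2.cvtColor(cv2.imread(f),cv2.COLOR_BGR2HSV))]
h,s,v=hsv("pics/w11.png")
m=(v>110)&(s<50);m[345:]=0;print(*blobs(m,p,.028,2000))
E
```

```text
time: 24.0
tcp_pos: [0.4892, -0.0605, 0.2794]
eef_rot: [2.317, -2.119, -0.003]
force: [0.5, 0.1, -0.3]
opening: 0.0256
row x 0.09 y 0.07 z 4.74 twist 0.1 | t 24.00 cur yaw -84.89 tcp [489.2 -60.5 279.4] j6 1.28 tilt -1.0000 F [ 0.5  0.1 -0.3] op 0.0256
red (414, 244, 73, 93) [ 448.2 -190.6   71.7   43.1   -5.8]
red (96, 139, 97, 176) [476.   30.4 131.7  57.9   4.9]
white (194, 255, 9, 35) [448.4  -6.2  27.5   5.7   4.4]
white (241, 138, 76, 107) [513.5 -59.2  75.   50.2   4.3]
white (103, 94, 69, 19) [564.5  36.7  43.2  11.1 -84.9]
white (173, 79, 24, 127) [540.4   4.9  82.7  12.5   5. ]
black (328, 300, 128, 118) [ 384.1 -162.1  109.5   99.9    5.9]
black (95, 300, 129, 118) [367.2  23.6 110.4  99.7   5.1]
black (302, 257, 13, 81) [434.1 -88.7  68.1   7.5  12.5]
black (237, 256, 13, 82) [430.1 -40.9  68.8   7.4  -3.5]
black (0, 135, 85, 170) [479.9  91.3 128.   39.5  16.1]
blue (250, 207, 52, 117) [456.9 -62.4  92.7  37.5   5.1]
green (0, 0, 347, 322) [514.7  22.6 244.7 219.7 -84.9]
((211, 136, 130, 200), array([477. , -60.7, 150.2,  96.1,   5.1])) ((90, 75, 115, 225), array([503.6,  25.7, 156.5,  64.3,   5.1]))
```

View pics/w11.png

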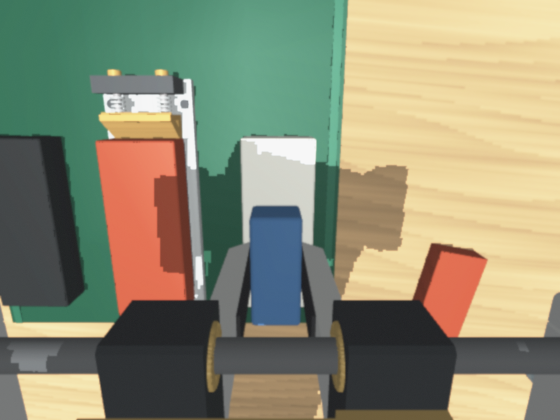

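The dresser (250–302, 207–324) hovers over the white stone (241–316, far end row 138). Computing the offset.

```bash
python3 - <<'E'
from h import *
p=ctrl.camera_params("wrist");p["cx"]+=2.6
a=np.radians(5.0);A=np.array([[np.cos(a),np.sin(a)],[-np.sin(a),np.cos(a)]]);O=ctrl.get_state()["tcp_pos"][:2]*1000
L=lambda uv,z:np.round(A@(ray(p,uv,z)[0]*1000-O),1)
for n,uv,z in[("whFL",(241,139),.028),("whFR",(316.5,139),.028),("drF",(276,208),.1017),("drR",(276,323.5),.1017),("drL",(250.5,260),.1017),("drRt",(301.5,260),.1017)]:print(n,L(uv,z))
E
```

```text
whFL [61.4 23.3]
whFR [ 61.5 -26.4]
drF [34.6 -0.2]
drR [-27.9  -0.2]
drL [ 7.9 12.4]
drRt [  7.9 -12.8]
```

```bash

python3 -m crank '[{"x":0.1,"y":0.35,"z":2,"twist":0,"jaw":1},{"x":0.1,"y":0.35,"z":4,"twist":0,"jaw":1},{"x":0.1,"y":0.35,"z":4.4,"twist":0,"jaw":1},{"x":0.1,"y":0.35,"z":4.6,"twist":0,"jaw":1},{"x":0.1,"y":0.35,"z":4.7,"twist":0,"jaw":1},{"x":0.1,"y":0.35,"z":4.75,"twist":0,"jaw":1},{"x":0.1,"y":0.35,"z":4.75,"twist":0,"jaw":1}]'
```

```text
time: 24.75
tcp_pos: [0.4857, -0.0628, 0.2328]
eef_rot: [-2.316, 2.122, -0.001]
force: [-0.7, 0.5, -0.4]
opening: 0.0259
```

```bash

python3 -m crank '[{"x":0,"y":0,"z":0.1,"twist":0,"jaw":1},{"x":0,"y":0,"z":0.2,"twist":0,"jaw":1},{"x":0,"y":0,"z":0.2,"twist":0,"jaw":1}]'
```

```text
time: 25.05
tcp_pos: [0.4858, -0.0628, 0.2321]
eef_rot: [-2.316, 2.122, -0.002]
force: [-11.3, 1.4, 27.3]
opening: 0.0257
```

Contact at 27 N. Easing, releasing, then going to the bottle.

```bash

python3 -m crank '[{"x":0,"y":0,"z":-0.2,"twist":0,"jaw":1},{"x":0,"y":0,"z":-0.2,"twist":0,"jaw":0.6},{"x":0,"y":0,"z":-0.2,"twist":0,"jaw":0.6},{"x":0,"y":0,"z":-0.2,"twist":0,"jaw":0.6},{"x":0,"y":0,"z":-1,"twist":0,"jaw":0.6},{"x":0,"y":0,"z":-4,"twist":0,"jaw":0.6},{"x":0,"y":0,"z":-9,"twist":0,"jaw":0.6},{"x":0,"y":0,"z":-14,"twist":0,"jaw":0.4},{"x":24.3,"y":21.6,"z":-14,"twist":0,"jaw":0.1},{"x":24.3,"y":21.6,"z":-14,"twist":0,"jaw":0.1},{"x":24.3,"y":21.6,"z":-14,"twist":0,"jaw":0.1},{"x":24.3,"y":21.6,"z":-14,"twist":0,"jaw":0.1},{"x":24.3,"y":21.6,"z":-14,"twist":0,"jaw":0.1},{"x":24.3,"y":21.6,"z":-14,"twist":0,"jaw":0.1},{"x":24.3,"y":21.6,"z":-14,"twist":0,"jaw":0.1},{"x":24.3,"y":21.6,"z":-14,"twist":0,"jaw":0.1},{"x":24.3,"y":21.6,"z":-14,"twist":0,"jaw":0.1}]'
python3 - <<'E'
from h import *
go(381,-315,223,-85)
p,im=wrist("w12",dict(yellow=.096),keys=("yellow",))
t=ctrl.read_camera("top");cv2.imwrite("pics/t12.png",t[:,:,::-1])
cv2.imwrite("pics/m12.png",np.hstack([cv2.resize(im[0:300,130:430],(400,400)),cv2.resize(t[150:270,210:330],(400,400),interpolation=cv2.INTER_CUBIC)])[:,:,::-1])
E
```

```text
time: 26.75
tcp_pos: [0.2916, -0.3238, 0.3704]
eef_rot: [-2.315, 2.123, -0.0]
force: [0.1, 0.4, 0.0]
opening: 0.0843
row x -0.10 y -8.99 z 14.74 twist -0.1 | t 26.75 cur yaw -85.05 tcp [ 291.6 -323.8  370.4] j6 0.56 tilt -1.0000 F [0.1 0.4 0. ] op 0.0843
```

View pics/m12.png

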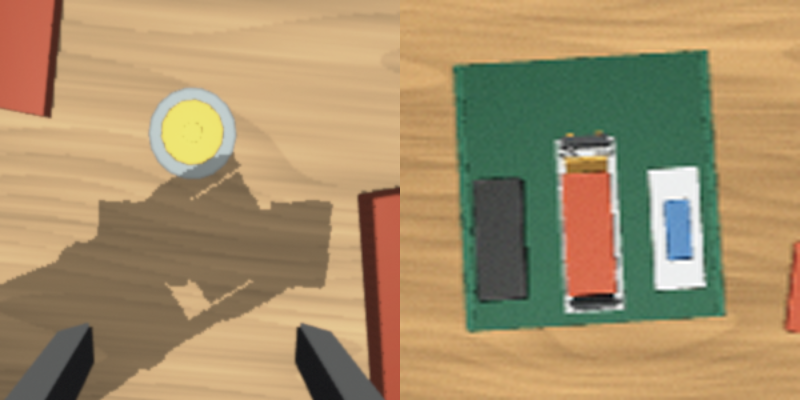

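Dresser sits centred on the white stone; the bottle cap is at crop (192,132), i.e. full ≈ (274,99). Casting a ray for it.

```bash
python3 - <<'E'
from h import *
p=ctrl.camera_params("wrist");p["cx"]+=2.6
h,s,v=[a.astype(int) for a in cv2.split(cv2.cvtColor(cv2.imread("pics/w12.png"),cv2.COLOR_BGR2HSV))]
print(*blobs((h>22)&(h<34)&(s>110)&(v>120),p,.096,150));t=ctrl.camera_params("top")
im=cv2.imread("pics/t12.png");h,s,v=[a.astype(int) for a in cv2.split(cv2.cvtColor(im,cv2.COLOR_BGR2HSV))]
print([b for b in blobs((h>20)&(h<36)&(s>130)&(v>120),t,.096,25) if 350<b[0][0]<390])
print(*[b for b in blobs((h>95)&(h<125)&(s>90)&(v>110),t,.053,40) if b[0][0]>250],[b for b in blobs((v>170)&(s<50),t,.028,100) if 275<b[0][0]<320])
go(381,-315,223,-85)
E
```

```text
((251, 75, 46, 48), array([ 379.2, -313.5,   31.5,   31.3,  -85. ]))
[((365, 248, 10, 10), array([ 378.2, -309.1,   29.3,   28.9,  -88.5]))]
((290, 210, 7, 18), array([484.4, -60.6,  57.2,  20.2,   1.4])) [((284, 200, 18, 37), array([487.6, -59.6, 124. ,  51.4,   4.8]))]
row x -0.02 y -8.92 z 14.73 twist 0.1 | t 26.85 cur yaw -84.93 tcp [ 292.2 -323.1  370.3] j6 0.56 tilt -1.0000 F [ 1.  -0.3 -0.1] op 0.0851
```

```bash

python3 -m crank '[{"x":-0.2,"y":-8.7,"z":0,"twist":0,"jaw":0.1},{"x":-0.2,"y":-8.7,"z":2,"twist":0,"jaw":0.1},{"x":-0.2,"y":-8.7,"z":7,"twist":0,"jaw":0.1},{"x":-0.2,"y":-8.7,"z":12,"twist":0,"jaw":0.1},{"x":-0.2,"y":-8.7,"z":14.8,"twist":0,"jaw":0.1},{"x":-0.2,"y":-8.7,"z":14.8,"twist":0,"jaw":0.1},{"x":-0.2,"y":-8.7,"z":14.8,"twist":0,"jaw":0.1},{"x":-0.2,"y":-8.7,"z":14.8,"twist":0,"jaw":1},{"x":-0.2,"y":-8.7,"z":14.8,"twist":0,"jaw":1},{"x":-0.2,"y":-8.7,"z":14.8,"twist":0,"jaw":1},{"x":-0.2,"y":-8.7,"z":14.8,"twist":0,"jaw":1},{"x":-0.2,"y":-8.7,"z":14.8,"twist":0,"jaw":1},{"x":-0.2,"y":-8.7,"z":14.8,"twist":0,"jaw":1},{"x":-0.2,"y":-8.7,"z":14.8,"twist":0,"jaw":1}]'
python3 - <<'E'
from h import *
go(378,-314,370,-85)
E
```

```text
time: 28.25
tcp_pos: [0.3783, -0.3143, 0.2226]
eef_rot: [2.317, -2.122, 0.001]
force: [-1.4, 0.7, 6.4]
opening: 0.0516
row x -0.02 y 0.02 z -14.74 twist 0.0 | t 28.25 cur yaw -84.98 tcp [ 378.3 -314.3  222.6] j6 0.72 tilt -1.0000 F [-1.4  0.7  6.4] op 0.0516
```

Bottle gripped (51.6 mm). Lifting, then carrying it behind the holder.

```bash

python3 -m crank '[{"x":0,"y":0,"z":-3,"twist":0,"jaw":1},{"x":0,"y":0,"z":-8,"twist":0,"jaw":1},{"x":0,"y":0,"z":-12,"twist":0,"jaw":1},{"x":-33.2,"y":-27.2,"z":-12,"twist":0,"jaw":1},{"x":-33.2,"y":-27.2,"z":-12,"twist":0,"jaw":1},{"x":-33.2,"y":-27.2,"z":-12,"twist":0,"jaw":1},{"x":-33.2,"y":-27.2,"z":-12,"twist":0,"jaw":1},{"x":-33.2,"y":-27.2,"z":-12,"twist":0,"jaw":1},{"x":-33.2,"y":-27.2,"z":-12,"twist":0,"jaw":1},{"x":-33.2,"y":-27.2,"z":-12,"twist":0,"jaw":1},{"x":-33.2,"y":-27.2,"z":-12,"twist":0,"jaw":1},{"x":-33.2,"y":-27.2,"z":-12,"twist":0,"jaw":1},{"x":-33.2,"y":-27.2,"z":-12,"twist":0,"jaw":1},{"x":-33.2,"y":-27.2,"z":-12,"twist":0,"jaw":1},{"x":-33.2,"y":-27.2,"z":-12,"twist":0,"jaw":1},{"x":-33.2,"y":-27.2,"z":-7,"twist":0,"jaw":1},{"x":-33.2,"y":-27.2,"z":-3,"twist":0,"jaw":1},{"x":-33.2,"y":-27.2,"z":-3,"twist":0,"jaw":1},{"x":-33.2,"y":-27.2,"z":-3,"twist":0,"jaw":1}]'
python3 - <<'E'
from h import *
go(620.6,40.4,225.6,-85)
w=ctrl.read_camera("wrist");s=ctrl.read_camera("side")
cv2.imwrite("pics/m13.png",np.hstack([cv2.resize(w,(533,400)),cv2.resize(s[140:290,190:290],(267,400),interpolation=cv2.INTER_CUBIC)])[:,:,::-1])
E
```

```text
time: 30.15
tcp_pos: [0.6202, 0.0396, 0.2533]
eef_rot: [-2.315, 2.123, -0.0]
force: [0.2, 0.5, -2.2]
opening: 0.0514
row x -0.07 y -0.04 z 2.77 twist -0.0 | t 30.15 cur yaw -85.04 tcp [620.2  39.6 253.3] j6 1.49 tilt -1.0000 F [ 0.2  0.5 -2.2] op 0.0514
```

The picture limit is reached, so I continue by numbers. Pose is within 1 mm of target; lowering gently.

```bash

python3 -m crank '[{"x":0,"y":0,"z":1.5,"twist":0,"jaw":1},{"x":0,"y":0,"z":2.2,"twist":0,"jaw":1},{"x":0,"y":0,"z":2.5,"twist":0,"jaw":1},{"x":0,"y":0,"z":2.65,"twist":0,"jaw":1},{"x":0,"y":0,"z":2.75,"twist":0,"jaw":1},{"x":0,"y":0,"z":2.75,"twist":0,"jaw":1}]'
```

```text
time: 30.85
tcp_pos: [0.6202, 0.0404, 0.2256]
eef_rot: [-2.317, 2.122, -0.001]
force: [-4.9, 0.7, 5.3]
opening: 0.0513
```

```bash

python3 -m crank '[{"x":0,"y":0,"z":0,"twist":0,"jaw":0.15},{"x":0,"y":0,"z":0,"twist":0,"jaw":0.15},{"x":0,"y":0,"z":0,"twist":0,"jaw":0.15},{"x":0,"y":0,"z":0,"twist":0,"jaw":0.15},{"x":0,"y":0,"z":-2,"twist":0,"jaw":0.15},{"x":0,"y":0,"z":-6,"twist":0,"jaw":0.15},{"x":0,"y":0,"z":-11,"twist":0,"jaw":0.15},{"x":0,"y":0,"z":-16,"twist":0,"jaw":0.15},{"x":0,"y":12,"z":-18,"twist":0,"jaw":0.15},{"x":0,"y":12,"z":-18,"twist":0,"jaw":0.15},{"x":0,"y":12,"z":-18,"twist":0,"jaw":0.15},{"x":0,"y":12,"z":-18,"twist":0,"jaw":0.15}]'
python3 - <<'E'
from h import *
p,im=wrist("w14",dict(red=.039,yellow=.096,green=.003,black=.028,white=.028),keys=("yellow","white","red"))
h,s,v=[a.astype(int) for a in cv2.split(cv2.cvtColor(im,cv2.COLOR_RGB2HSV))]
print(*blobs((h>22)&(h<34)&(s>90)&(v>110),p,.096,150))
E
python3 -m crank '[{"x":30,"y":12,"z":0,"twist":0,"jaw":0.15},{"x":30,"y":12,"z":0,"twist":0,"jaw":0.15},{"x":30,"y":12,"z":0,"twist":0,"jaw":0.15},{"x":30,"y":12,"z":0,"twist":0,"jaw":0.15},{"x":30,"y":12,"z":0,"twist":0,"jaw":0.15},{"x":30,"y":12,"z":0,"twist":0,"jaw":0.15},{"x":30,"y":12,"z":0,"twist":0,"jaw":0.15},{"x":30,"y":12,"z":0,"twist":0,"jaw":0.15}]'
python3 - <<'E'
from h import *
im=ctrl.read_camera("top");p=ctrl.camera_params("top");h,s,v=[a.astype(int) for a in cv2.split(cv2.cvtColor(im,cv2.COLOR_RGB2HSV))]
cv2.imwrite("pics/tend.png",im[:,:,::-1])
for n,m,z in[("red",((h<8)|(h>174))&(s>120)&(v>80),.039),("black",(v<95)&(s<90),.028),("white",(v>170)&(s<50),.028),("blue",(h>95)&(h<125)&(s>90)&(v>110),.053),("yellow",(h>20)&(h<36)&(s>130)&(v>120),.096)]:
    print(n,*[b for b in blobs(m,p,z,25) if 165<b[0][0]<345 and 100<b[0][1]<270])
ps=ctrl.camera_params("side");sd=ctrl.read_camera("side");h,s,v=[a.astype(int) for a in cv2.split(cv2.cvtColor(sd,cv2.COLOR_RGB2HSV))]
print("side yellow",blobs((h>20)&(h<36)&(s>130)&(v>120),ps,.096,25))
E
```

```text
time: 32.05
tcp_pos: [0.4987, 0.0298, 0.406]
eef_rot: [-2.316, 2.121, -0.002]
force: [-0.5, -0.1, 1.3]
opening: 0.0798
white (0, 217, 37, 35) [425.1 311.4  37.8  31.6 -68.9]
white (335, 148, 53, 114) [488.5 -60.5 124.7  49.5   5. ]
white (247, 109, 60, 35) [564.4  35.8  58.7  33.2 -85. ]
white (246, 26, 60, 66) [626.8  42.2  57.1  56.8   7.7]
red (436, 220, 61, 81) [ 440.2 -179.1   89.9   42.3   -5.5]
red (252, 149, 48, 117) [480.8  29.5 124.6  47.8   5.3]
((255, 32, 42, 46), array([620. ,  41.1,  32.1,  31.7,   5. ]))
time: 32.9
tcp_pos: [0.4071, -0.2824, 0.404]
eef_rot: [2.313, -2.126, -0.001]
force: [-0.1, 0.7, 0.9]
opening: 0.0796
red ((326, 223, 13, 27), array([ 430. , -193.7,   88.7,   34.9,   -4.8])) ((259, 202, 16, 37), array([478.8,  29.1, 123.4,  48.1,   5. ])) ((303, 128, 33, 12), array([ 782.8, -144. ,  113.6,   28.5,   83.9]))
black ((261, 238, 15, 5), array([409.5,  22.1,  47.7,  12.3, -83.3])) ((178, 237, 24, 30), array([367.1, 285.6,  98.7,  52.2,  23.6])) ((174, 220, 19, 19), array([436.5, 316.8,  58.2,  51.5,  24.3])) ((328, 217, 70, 82), array([ 372.5, -310.9,  271.7,  206. ,  -12. ])) ((232, 203, 16, 37), array([472. , 121.4, 124.3,  50.5,   4.8])) ((258, 190, 15, 5), array([574.4,  37. ,  47.7,  11.5, -83.7])) ((210, 112, 17, 18), array([822.2, 209. ,  58.3,  57.1,  46.2]))
white ((284, 200, 18, 37), array([487.6, -59.7, 124. ,  51.5,   4.9])) ((272, 197, 4, 30), array([508.4,   5. , 100. ,   7.5,   5.1])) ((261, 123, 30, 10), array([801.9,   6.7, 103.1,  22.4,  84.5]))
blue ((290, 210, 7, 18), array([484.4, -60.6,  57.2,  20.2,   1.4]))
yellow ((259, 172, 9, 9), array([619. ,  42.5,  26.6,  26.4,   1.5]))
side yellow [((194, 379, 35, 24), array([316.4, 542.4,  66.7,  32.3,   5.5])), ((225, 197, 13, 8), array([620.5,  41.9,  33.5,  31.6,  31.5]))]
```

```bash
python3 -c "
from station import ctrl
print(ctrl.get_state()['time'],ctrl.hand_in())"
```

```text
the job is handed in; nothing more can be done
33.0 None
```

The sharpening station is set out and the job was handed in at 33.0 s, with the gripper open and clear of everything.

- **Medium:** I took the middle-sized red block (124×52 mm) and pressed it into the holder until it met the seat at 17 N. It came to rest against the stop at yaw 5.0°. The jaw measured about 4 mm back just before I let go, and I did not measure its travel again afterwards.
- **Coarse:** it lies on the left, parallel to the medium to within 0.5°. The gap reads about 42 mm and the ends are within 1–2 mm of level.
- **Fine:** it lies on the right, parallel to the medium to within 0.5°. The gap reads about 40 mm and the ends are level to about 1 mm.
- **Dresser:** it sits flat on the white stone, about 3 mm nearer the robot than the exact middle.
- **Bottle:** the wrist, top and side cameras all place its cap at about (620, 41–42) mm. It is standing, in line with the holder and about 10 mm behind its nuts.
- **Plane and chisel:** I did not touch either. The chisel's handle reads within 4 mm and its blade within 1 mm of the first picture. I did not compare the plane's before and after positions.

**Checks that disagreed:** the wrist camera was off sideways by about 7.5 mrad, which I corrected for. The coarse stone's spacing read 91.6 mm from the arm position and 92.5 mm from the top camera, against an ideal 90 mm. I reached the 16-picture limit before placing the bottle, so that placing and the final check were done by numbers only.

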